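Trace the plotted course on the chart

TASK

Check the course plotted on the chart before the watch changes: with the fingertips closed together, lightly touch the square mark where the course starts, then follow the pencilled line from there with the fingertips kept low, just above the paper, lightly touching each of the two round brass weights at its turns as you come to it. Finish with the fingertips resting lightly on the cross-shaped mark at the end of the line: the program ends while still touching it. Only touch: do not press hard, shift or lift the weights, or disturb anything else on the table.

Things in the scene. Friction and masses are not known exactly. Their poses are not given: they have to be found in the camera images.
- start_mark: Start of the course: square flat brass plate 34 x 34 mm fixed to the chart on soft rubber. Origin at its centre at the level of the chart's top face; its brass top lies 10 mm above the origin. It gives like a spring (2 N per mm, at most 4 mm) straight down when touched. It can be anywhere round the chart and at any yaw.
- turn_1: Loose round brass chart weight, 36 mm across, 14 mm high (top edge bevelled, flat top 30 mm across), about 0.11 kg, lying on the chart over the first turn of the course. Origin at the centre of its underside, z up.
- turn_2: Second such weight, same size, lying over the second turn, 90 mm from the first.
- goal_mark: End of the course: flat brass cross (plus shape) of two bars 42 x 14 mm, fixed to the chart on soft rubber. Origin at its centre at the level of the chart's top face; its brass top lies 10 mm above the origin. It gives like a spring (2 N per mm, at most 4 mm) straight down when touched.
- mid_a (a point): Half-way point of the first leg of the pencilled line (start mark to first weight, 75 mm, straight), on the chart's top face.
- mid_b (a point): Half-way point of the second leg (first to second weight, 90 mm, straight), on the chart's top face, at the centre of the chart.
- mid_c (a point): Half-way point of the last leg (second weight to cross, 75 mm, straight), on the chart's top face.
- chart: The paper chart, a flat fixed sheet 360 x 270 x 3 mm on the table; origin at the centre of its underside. The course is a dark line 3 mm wide on it. The second leg runs along its x axis through its centre; the first and last legs bend from it by up to about 50 degrees either way.
- spare_weight: Bystander: third, identical round brass weight (36 mm across, 14 mm high) near a corner of the chart, off the line. Origin at the centre of its underside.
- eraser: Bystander: white eraser 45 x 20 x 12 mm lying on the chart about 68 mm to one side of the line's second leg. Origin at the centre of its underside.
- dividers: Bystander: steel chart dividers lying on the chart, about 115 x 30 x 9 mm, along the x axis of the origin's frame; origin near the middle, on the underside. About 105 mm from the second leg, on the other side from the eraser.
- pencil: Bystander: yellow pencil, about 155 mm long and 7.5 mm thick, lying on the chart beyond the eraser. Origin at the middle of its underside.
- mug: Bystander: white mug, 82 mm across, 95 mm high, off the chart on the robot's right. Origin at the centre of its underside.
- torch: Bystander: black torch lying off the chart on the robot's left, about 140 mm long, 34 mm high. Origin below its middle.
There are look-alikes about, which are no part of the job. Leave any black or purple look-alike of the turn_2 alone.

How it is judged:
On the way, in this order (a step that is already met when the one before it is completed fails the run):
1. the fingertips touch the square start mark (contact force between the fingers and start_mark above 0.3 N), for 0.1 s.
2. they pass low over the middle of the first leg (horizontal distance between the grasp point and mid_a below 0.02 m and height (world z) of the grasp point below 0.075 m).
3. they touch the weight at the first turn (contact force between the fingers and turn_1 above 0.3 N), for 0.1 s.
4. they pass low over the middle of the second leg (horizontal distance between the grasp point and mid_b below 0.02 m and height (world z) of the grasp point below 0.075 m).
5. they touch the weight at the second turn (contact force between the fingers and turn_2 above 0.3 N), for 0.1 s.
6. they pass low over the middle of the last leg (horizontal distance between the grasp point and mid_c below 0.02 m and height (world z) of the grasp point below 0.075 m).
7. they touch the cross at the end (contact force between the fingers and goal_mark above 0.3 N), for 0.1 s.
At the end, for the whole second after the job is handed in: The fingertips rest on the cross with 0.3 to 20 N; both weights lie still within 10 mm of where they started, every bystander within 15 mm (contact force between the fingers and goal_mark between 0.3 and 20 N and not (distance of any of turn_1, turn_2 from where it was at the start of the episode above 0.01 m or distance of any of spare_weight, eraser, dividers, pencil, mug, torch from where it was at the start of the episode above 0.015 m) and linear speed of each of turn_1, turn_2 below 0.02 m/s); the arm keeps its last pose, push and grip.
It fails at once if a weight on the course is shifted or lifted by more than 10 mm (distance of any of turn_1, turn_2 from where it was at the start of the episode above 0.01 m).
It fails at once if a bystander is moved by more than 15 mm (distance of any of spare_weight, eraser, dividers, pencil, mug, torch from where it was at the start of the episode above 0.015 m).
It fails at once if a mark or weight is pressed with more than 35 N (contact force between the fingers and start_mark above 35 N or contact force between the fingers and turn_1 above 35 N or contact force between the fingers and turn_2 above 35 N or contact force between the fingers and goal_mark above 35 N).
It also fails if it takes over 58 s, if anything falls off the work surface, if the arm or the gripper's body presses on something with over 40 N, if the wrist force passes 120 N, or if a joint passes its speed limit or range.

ROBOT

A 7-joint arm with a two-finger parallel gripper is mounted at the origin on the work surface. World frame = base frame: x ahead of the robot, y to its left, z up, the work surface at z = 0. Lengths are in m, angles in rad, forces in N, time in s.
With the tool pointing down it reaches from about 0.4 to 0.9 m from the base axis. Payload 5.6 kg.
Tool frame: the origin (TCP) lies midway between the tips of the shut fingers; the grasp point (between the pads) lies 19 mm behind it; z points along the fingers, y is the line along which they close (so a half turn about z gives the same grasp; the last joint's range is limited). The gripper opens to 92 mm and grips with 3 to 60 N. Pads are 20 mm wide; open, the fingers measure 128 mm over their backs; the gripper's body (75 mm by 189 mm) begins 69 mm behind the grasp point.
Start: joints at [-1.382, 0.468, -0.012, 1.603, 0.006, 1.071, -0.056], TCP at [0.149, 0.633, 0.215] pointing down, gripper open.
Joint ranges: [-2.53, 2.53], [-0.31, 2.02], [-1.57, 1.55], [0.28, 2.44], [-1.29, 4.43], [0.15, 1.84], [-2.92, 2.92]. Speed limits (rad/s): [2.57, 2.57, 3.14, 3.14, 3.14, 3.14, 3.14].

INTERFACE

Orientations are given as a rotation vector (axis times angle).
In Python, from station import robot, optics gives the robot as it stands.
- The arm moves only by the tool carry_out, never from a script. Its arguments are lists of equal length, an entry for each row: "offset": the shift along the tool's x, y, z in mm, a list of three; "twist": the turn, a rotation vector about the tool's x, y, z in rad, a list of three; "hand": the opening, from 0 (shut) to 1 (fully open). In form: {"offset": [[x, y, z], ...], "twist": [[ax, ay, az], ...], "hand": [hand, ...]}. A call has exactly 5 rows; each row is the pose to reach, as a shift and turn from the pose commanded when the call began, along the tool's axes at that moment; what a row does not reach only later rows make up. A row lasts 1/12 s, in which the tool goes at most 41.7 mm and 7.16 degrees, less where a joint would pass 70% of its speed; a pose out of reach is approached as far as the arm can. A call with a gripper value outside its range is refused whole. The fingers move at their own pace and stop on an object; the grip force is fixed at half the most. Time passes only in rows, so rows that repeat a pose let the fingers close, or fill a call up. It gives the time, the measured TCP pose, the force, the opening and the grip force at its end, in the units of the state.
- robot.sense(): the state, without advancing time (a new reading comes with each control period).
- optics.read_camera(name): name is "scene" or "top" or "wrist"; returns a dict with "frame" (384x512x3 uint8, red, green, blue), "camera_matrix" (3x3 intrinsics, pixels), "rvec" (rotation vector, rad) and "tvec" (3), from world to camera coordinates, as OpenCV has them. Camera axes: x right, y down, z forward; pixel columns grow to the right and rows downward; lengths in m; the calibration is good to about 2 mm. The wrist camera is an equidistant fisheye: a pixel r from the principal point sees the ray r / f radians off the axis. A picture is of the moment at which its call begins. There is no depth.
- robot.finish_job(): hands the job in; it is judged then, once.
Trained networks look in the newest picture that a camera, given by its name, has taken for a name from the list of things; names that differ only in an ending like _2 or _b are one class to them, and where a whole thing is asked for, a point or a joint stands for the part that bears it (a point fixed in the world has none). Each returns a list of dicts, best first, with "conf" (0 to 1); they miss things now and then, are a little off and sometimes report something else, mostly with a low value. They report only what shows in the picture. A call takes as long as a camera call. They do not tell look-alikes from the thing itself.
- optics.boxes_of(camera, label): "position" ([x, y, z] in m, in world coordinates, good to about 4 mm: the middle of the surface that is visible of it).
The state is a dict: "time": time; "qpos": joint angles; "joint_velocities": joint speeds; "joint_torque": joint torques, N m; "ee_pos": TCP position; "eef_rot": TCP orientation; "ft_force": force on the tool from outside, world axes, zero at the start; "moment": the same for the moment, N m; "width": opening from 0.0 (shut) to 1.0 (fully open); "grip_force": force on a finger pad.
Only numpy, scipy, OpenCV 4.12 (cv2) and the standard library are available. Lean on these libraries where they do the work, as an engineer would, in place of code of your own. Each camera call takes 0.05 s, during which the arm holds its last target. There are 200 camera calls.

## Working session

There is one attempt and no reset: what is moved stays moved. The work goes in short steps, Python scripts to look and compute and a tool call to move; the robot and the scene stay as the last step left them, time stands still between calls to the robot, and variables do not carry over. Pictures are saved under pics/ and viewed, at most 10 in all, crops included, and the job is handed in when it is done.

Besides the shell and the picture viewer there is one more tool, called after "Call:" in YAML: its name, and indented under it one key for each argument. carry_out: Moves the arm, as the interface text tells. Its arguments: {"type":"object","properties":{"offset":{"type":"array"},"twist":{"type":"array"},"hand":{"type":"array"}},"required":["offset","twist","hand"]}

```bash
mkdir -p pics; python3 - <<'E'
from station import robot, optics
import cv2
s=robot.sense(); print({k:s[k] for k in('time','ee_pos','eef_rot','ft_force','width')})
for n in('top','scene'):
    c=optics.read_camera(n); cv2.imwrite(f'pics/{n}0.png',cv2.resize(c['frame'][:,:,::-1],(800,600),interpolation=cv2.INTER_CUBIC))
    print(n,c['camera_matrix'],c['rvec'],c['tvec'])
for l in('start_mark','turn_1','goal_mark','chart','spare_weight','eraser','dividers'):
    print(l,[(round(d['conf'],2),[round(x,3) for x in d['position']]) for d in optics.boxes_of('top',l)])
E
```

```text
{'time': 0.0, 'ee_pos': array([0.14926865, 0.63202354, 0.21363318]), 'eef_rot': array([-3.63435837e-01, -3.12043633e+00,  2.80036022e-03]), 'ft_force': array([-0.09039351, -0.3498607 , -0.30872332]), 'width': 1.0025902377887748}
top [[351.20708509   0.         257.18404015]
 [  0.         351.20708509 191.84584845]
 [  0.           0.           1.        ]] [ 2.12704607 -2.1623311   0.12754554] [-0.00128235  0.5533901   0.9320765 ]
scene [[383.41656991   0.         255.00984037]
 [  0.         383.41656991 192.81487413]
 [  0.           0.           1.        ]] [ 1.66988525  1.61495465 -0.8696676 ] [ 3.50221448e-04 -2.84430571e-01  1.79548669e+00]
start_mark []
turn_1 [(0.71, [0.579, -0.51, 0.054]), (0.65, [0.603, 0.121, 0.018]), (0.6, [0.67, -0.222, 0.016]), (0.46, [0.593, -0.18, 0.012])]
goal_mark [(0.71, [0.579, -0.51, 0.053])]
chart [(0.93, [0.569, 0.095, 0.004])]
spare_weight [(0.38, [0.567, 0.093, 0.003])]
eraser [(0.62, [0.384, 0.08, 0.016]), (0.56, [0.613, 0.037, 0.015])]
dividers [(0.52, [0.496, 0.171, 0.006])]
```

View pics/top0.png

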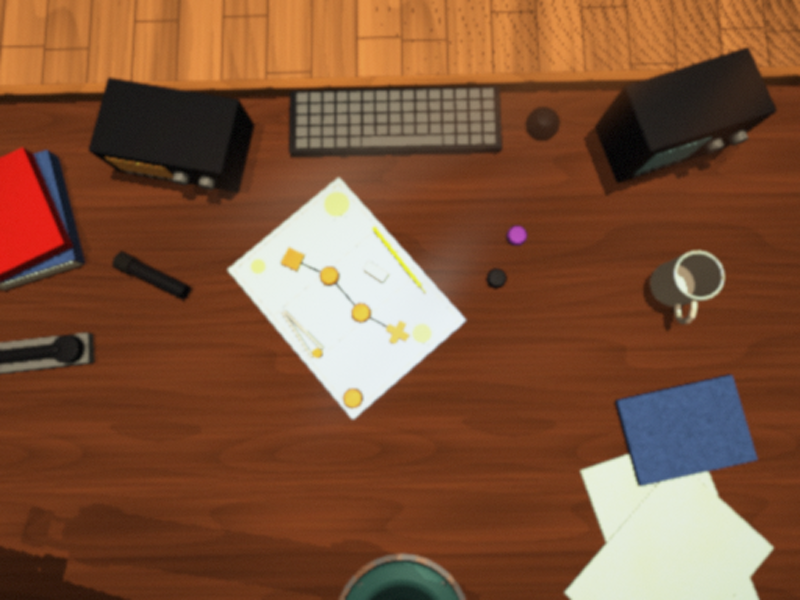

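View pics/scene0.png

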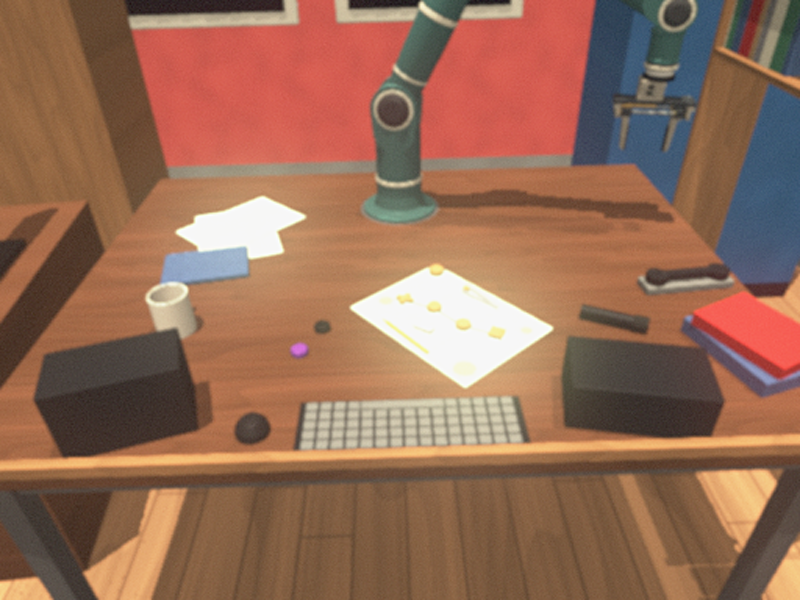

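The top picture (800x600) shows the square at (292,259), the weights at (330,275) and (361,312), the cross at (397,332) and the spare weight at (352,398). The purple and black look-alikes are off the chart. Next I'll measure the centroids.

```bash
cat > h.py <<'E'
import numpy as np, cv2
from scipy.spatial.transform import Rotation as R
from station import robot, optics
def ray(c,uv,z):
    K=c['camera_matrix']; Rm=cv2.Rodrigues(np.array(c['rvec'],float))[0]; t=np.array(c['tvec'],float).ravel()
    o=-Rm.T@t; d=Rm.T@np.linalg.inv(K)@np.array([uv[0],uv[1],1.])
    return o+d*(z-o[2])/d[2]
def rel(p,s=None):
    s=s or robot.sense(); return R.from_rotvec(s['eef_rot']).inv().apply(np.array(p)-s['ee_pos'])*1000
E
python3 - <<'E'
from h import *
np.set_printoptions(precision=4,suppress=True)
for n in('top','scene'):
    c=optics.read_camera(n); hsv=cv2.cvtColor(c['frame'],cv2.COLOR_RGB2HSV)
    K=c['camera_matrix'];
    if n=='top': guess=[(292,259),(330,275),(361,312),(397,332),(352,398)]
    else: guess=[(497,332),(463,324),(433,307),(404,299),(437,269)]
    m=((hsv[...,0]>12)&(hsv[...,0]<28)&(hsv[...,1]>(120 if n=='top' else 70))).astype('uint8')
    k,l,st,ce=cv2.connectedComponentsWithStats(m)
    for g,z in zip(guess,(.013,.017,.017,.013,.017)):
        g=np.array(g)*.64; i=1+np.argmin(np.linalg.norm(ce[1:]-g,axis=1)); print(n,g,ce[i],st[i],ray(c,ce[i],z))
s=robot.sense(); print(s['ee_pos'],R.from_rotvec(s['eef_rot']).as_matrix())
E
```

```text
top [186.88 165.76] [186.9068 165.5254] [181 159  13  14 118] [0.6362 0.1903 0.013 ]
top [211.2 176. ] [210.2323 176.1111] [205 171  11  11  99] [0.6035 0.1226 0.017 ]
top [231.04 199.68] [230.6837 199.8469] [226 195  11  11  98] [0.5346 0.0648 0.017 ]
top [254.08 212.48] [253.9167 212.5   ] [248 207  12  12  72] [0.4982 0.     0.013 ]
top [225.28 254.72] [225.3838 254.4444] [220 249  11  12  99] [0.3835 0.0802 0.017 ]
scene [318.08 212.48] [317.52 213.84] [313 212  10   5  25] [0.6499 0.1906 0.013 ]
scene [296.32 207.36] [296.     208.4444] [292 206   9   5  27] [0.6224 0.1229 0.017 ]
scene [277.12 196.48] [277.5 197. ] [274 195   8   4  22] [0.5536 0.0662 0.017 ]
scene [258.56 191.36] [258.6538 191.2692] [254 189  10   5  26] [0.5091 0.002  0.013 ]
scene [279.68 172.16] [290. 153.] [290 152   1   3   3] [0.2423 0.1397 0.017 ]
[0.1493 0.6326 0.2146] [[-0.9732  0.2298  0.    ]
 [ 0.2298  0.9732  0.    ]
 [-0.      0.     -1.    ]]
```

```bash
python3 -c "
from h import *
print(rel([.6362,.1903,.1]))"
```

```text
[-575.46420221 -318.61895807  114.58563208]
```

Call:
carry_out:
  offset:
    - [-34,-19,0]
    - [-68,-38,0]
    - [-102,-57,0]
    - [-136,-76,0]
    - [-170,-95,0]
  twist:
    - [0,0,0]
    - [0,0,0]
    - [0,0,0]
    - [0,0,0]
    - [0,0,0]
  hand: [0,0,0,0,0]

```text
time: 0.97
ee_pos: [0.2941, 0.4998, 0.2148]
eef_rot: [0.363, 3.12, 0.001]
ft_force: [0.5, -0.5, 0.4]
width: 0.659
grip_force: 0.0
```

Call:
carry_out:
  offset:
    - [-34,-19,0]
    - [-68,-38,0]
    - [-102,-57,0]
    - [-136,-76,0]
    - [-170,-95,0]
  twist:
    - [0,0,0]
    - [0,0,0]
    - [0,0,0]
    - [0,0,0]
    - [0,0,0]
  hand: [0,0,0,0,0]

```text
time: 1.38
ee_pos: [0.4378, 0.3682, 0.215]
eef_rot: [0.363, 3.12, 0.001]
ft_force: [-1.2, 0.5, -0.3]
width: 0.298
grip_force: 0.0
```

Call:
carry_out:
  offset:
    - [-34,-19,0]
    - [-68,-38,0]
    - [-102,-57,0]
    - [-136,-76,0]
    - [-170,-95,0]
  twist:
    - [0,0,0]
    - [0,0,0]
    - [0,0,0]
    - [0,0,0]
    - [0,0,0]
  hand: [0,0,0,0,0]

```text
time: 1.8
ee_pos: [0.5815, 0.2366, 0.2149]
eef_rot: [0.363, 3.12, 0.001]
ft_force: [0.4, 0.8, 0.3]
width: 0.004
grip_force: 0.0
```

```bash
python3 -c "
from h import *
s=robot.sense();print(s['time'],s['ee_pos'],s['eef_rot'],s['width'],s['qpos'],rel([.6362,.1903,.1]))
c=optics.read_camera('wrist');cv2.imwrite('pics/w1.png',c['frame'][:,:,::-1]);print(c)" | grep -v '^ *\[\[\?\[* *[0-9]* *[0-9]* *[0-9]*\]'
```

```text
1.8 [0.58146004 0.2366341  0.21489427] [3.63155282e-01 3.12012050e+00 6.87289335e-04] 0.0039400143749223175 [-0.58149475  0.42842392  0.18896426  1.67173028 -0.09031806  1.04937656
  0.974835  ] [-63.87741014 -32.57867661 114.90131192]
{'frame': array([[[ 96,  55,  36],
        [ 96,  56,  36],
        [ 96,  55,  34],
        ...,
        [114,  67,  42],
        [113,  66,  41],
        [113,  67,  41]],

       [[ 94,  54,  34],
        [ 96,  56,  36],
        [ 97,  57,  36],
        ...,
        [113,  67,  42],
        [113,  67,  41],
        [112,  66,  40]],

       [[ 95,  56,  36],
        [ 95,  55,  34],
        [ 95,  56,  34],
        ...,
        [111,  65,  40],
        [112,  66,  41],
        [111,  64,  39]],

       ...,

       [[ 47,  46,  44],
        [ 48,  47,  45],
        [ 48,  48,  46],
        ...,
        [ 68,  51,  48],
        [ 85,  46,  43],
        [ 95,  40,  35]],

       [[ 48,  48,  46],
        [ 47,  47,  45],
        [ 47,  47,  45],
        ...,
        [ 77,  47,  45],
        [ 92,  43,  38],
        [ 99,  39,  33]],

       [[ 48,  47,  45],
        [ 48,  48,  46],
        [ 48,  47,  46],
        ...,
        [ 85,  44,  40],
        [ 97,  40,  35],
        [101,  40,  35]]], shape=(384, 512, 3), dtype=uint8), 'camera_matrix': array([[297.31863964,   0.        , 252.57381507],
       [  0.        , 297.31863964, 187.86361684],
       [  0.        ,   0.        ,   1.        ]]), 'rvec': array([-2.2709857 , -1.79622565, -0.27036324]), 'tvec': array([-0.36480585, -0.52210073,  0.24160574])}
```

View pics/w1.png

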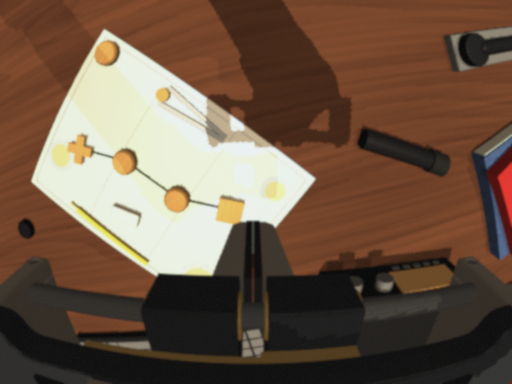

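The wrist view shows the cross at (80,149), the weights at (124,161) and (176,198), and the square at (230,210). I'll cross-check these against the top-camera positions while moving on.

```bash
python3 -c "
from h import *
K=np.array([[297.319,0,252.574],[0,297.319,187.864],[0,0,1]])
Rm=cv2.Rodrigues(np.array([-2.2709857,-1.79622565,-0.27036324]))[0];t=np.array([-.36480585,-.52210073,.24160574])
im=cv2.imread('pics/w1.png');h=cv2.cvtColor(im,cv2.COLOR_BGR2HSV)
m=((h[...,0]>9)&(h[...,0]<24)&(h[...,1]>130)&(h[...,2]>130)).astype('uint8')
k,l,st,ce=cv2.connectedComponentsWithStats(m)
for g,z in(((230,210),.013),((176,198),.017),((124,161),.017),((80,149),.013)):
  i=1+np.argmin(np.linalg.norm(ce[1:]-g,axis=1))
  u=cv2.fisheye.undistortPoints(ce[i].reshape(1,1,2),K,np.zeros(4)).ravel()
  d=Rm.T@[u[0],u[1],1];o=-Rm.T@t
  print(ce[i],st[i],o+d*(z-o[2])/d[2])
"
```

```text
[229.76294821 210.61155378] [217 198  26  26 502] [0.63577688 0.19291918 0.013     ]
[175.79710145 199.47101449] [165 188  23  24 414] [0.60264592 0.12655398 0.017     ]
[123.56217617 161.94559585] [113 150  22  24 386] [0.53498318 0.06982058 0.017     ]
[ 79.6115942  149.04057971] [ 68 136  24  27 345] [0.49878573 0.0039767  0.013     ]
```

Call:
carry_out:
  offset:
    - [-22,-11,30]
    - [-44,-22,60]
    - [-64,-33,85]
    - [-64,-33,115]
    - [-64,-33,150]
  twist:
    - [0,0,0]
    - [0,0,0]
    - [0,0,0]
    - [0,0,0]
    - [0,0,0]
  hand: [0,0,0,0,0]

```text
time: 2.27
ee_pos: [0.637, 0.1895, 0.0644]
eef_rot: [0.368, 3.117, 0.001]
ft_force: [0.2, 0.1, 0.0]
width: 0.006
grip_force: 0.0
```

```bash
python3 -c "
from h import *
s=robot.sense();print(s['time'],s['ee_pos'],s['ft_force'],rel([.6362,.1903,.013]))"
```

```text
2.2667 [0.63702419 0.18954701 0.06443318] [0.18253776 0.05692464 0.02173454] [ 1.13887142  0.49329335 51.43032504]
```

Call:
carry_out:
  offset:
    - [1,2,25]
    - [1,2,40]
    - [1,2,47]
    - [1,2,51]
    - [1,2,52]
  twist:
    - [0,0,0]
    - [0,0,0]
    - [0,0,0]
    - [0,0,0]
    - [0,0,0]
  hand: [0,0,0,0,0]

```text
time: 2.68
ee_pos: [0.6349, 0.1936, 0.0132]
eef_rot: [0.363, 3.12, 0.001]
ft_force: [-0.4, 0.0, -0.4]
width: 0.004
grip_force: 0.2
```

Call:
carry_out:
  offset:
    - [0,0,1]
    - [0,0,1]
    - [0,0,1]
    - [0,0,1]
    - [0,0,1]
  twist:
    - [0,0,0]
    - [0,0,0]
    - [0,0,0]
    - [0,0,0]
    - [0,0,0]
  hand: [0,0,0,0,0]

```text
time: 3.1
ee_pos: [0.6354, 0.1938, 0.0127]
eef_rot: [0.363, 3.118, 0.002]
ft_force: [-0.1, 1.3, 1.7]
width: 0.003
grip_force: 0.7
```

Call:
carry_out:
  offset:
    - [0,0,1]
    - [0,0,1]
    - [0,0,1]
    - [0,0,1]
    - [0,0,1]
  twist:
    - [0,0,0]
    - [0,0,0]
    - [0,0,0]
    - [0,0,0]
    - [0,0,0]
  hand: [0,0,0,0,0]

```text
time: 3.52
ee_pos: [0.6353, 0.1937, 0.0112]
eef_rot: [0.363, 3.119, 0.001]
ft_force: [2.1, 1.2, 4.0]
width: 0.002
grip_force: 2.1
```

```bash
python3 -c "
from h import *
s=robot.sense();print(s['ee_pos'],s['ft_force'],s['width'])
a,b=np.array([.636,.1915]),np.array([.603,.1245])
print(rel([*((a+b)/2),.032]).round(1),rel([*b,.032]).round(1),rel([*b,.017]).round(1))"
```

```text
[0.63534006 0.19369941 0.01116179] [2.08970914 1.24979865 3.99429538] 0.0017221574077809414
[  7.2 -38.4 -20.9] [ 15.5 -74.8 -20.9] [ 15.6 -74.8  -5.9]
```

Call:
carry_out:
  offset:
    - [0,0,-21]
    - [4,-19,-21]
    - [7,-38,-21]
    - [11,-57,-21]
    - [15,-75,-21]
  twist:
    - [0,0,0]
    - [0,0,0]
    - [0,0,0]
    - [0,0,0]
    - [0,0,0]
  hand: [0,0,0,0,0]

```text
time: 3.93
ee_pos: [0.6006, 0.1226, 0.0306]
eef_rot: [-0.363, -3.117, 0.002]
ft_force: [0.2, 0.1, 0.3]
width: 0.005
grip_force: 0.0
```

Call:
carry_out:
  offset:
    - [0,0,0]
    - [0,0,5]
    - [0,0,9]
    - [0,0,12]
    - [0,0,13]
  twist:
    - [0,0,0]
    - [0,0,0]
    - [0,0,0]
    - [0,0,0]
    - [0,0,0]
  hand: [0,0,0,0,0]

```text
time: 4.35
ee_pos: [0.6021, 0.1253, 0.0175]
eef_rot: [-0.36, -3.119, -0.0]
ft_force: [-1.6, 1.5, 6.7]
width: 0.004
grip_force: 4.1
```

```bash
python3 -c "
from h import *
s=robot.sense();print(s['ee_pos'],s['ft_force'],s['width'],rel([.603,.1245,.017]))"
```

```text
[0.60209793 0.12527032 0.01747375] [-1.64691258  1.4968331   6.73049065] 0.004132460344219201 [-1.05470734 -0.54423327  0.47217836]
```

Call:
carry_out:
  offset:
    - [0,0,0]
    - [0,0,0]
    - [0,0,0]
    - [0,0,0]
    - [0,0,0]
  twist:
    - [0,0,0]
    - [0,0,0]
    - [0,0,0]
    - [0,0,0]
    - [0,0,0]
  hand: [0,0,0,0,0]

```text
time: 4.77
ee_pos: [0.6027, 0.1239, 0.0187]
eef_rot: [0.363, 3.12, 0.0]
ft_force: [-0.2, -0.4, -0.0]
width: 0.002
grip_force: 0.0
```

```bash
python3 -c "
from h import *
s=robot.sense();print(s['ee_pos'],s['ft_force'])
print(rel([.569,.0957,.032]).round(1),rel([.535,.067,.032]).round(1))"
```

```text
[0.60272187 0.12389602 0.01873321] [-0.21017334 -0.36597442 -0.00199794]
[ 26.3 -35.2 -13.3] [ 52.8 -70.9 -13.3]
```

Call:
carry_out:
  offset:
    - [0,0,0.5]
    - [0,0,1]
    - [0,0,1]
    - [0,0,1]
    - [0,0,1]
  twist:
    - [0,0,0]
    - [0,0,0]
    - [0,0,0]
    - [0,0,0]
    - [0,0,0]
  hand: [0,0,0,0,0]

```text
time: 5.18
ee_pos: [0.6026, 0.1238, 0.0176]
eef_rot: [0.364, 3.12, 0.0]
ft_force: [-0.4, 0.2, -0.0]
width: 0.006
grip_force: 0.0
```

Call:
carry_out:
  offset:
    - [0,0,0.5]
    - [0,0,1]
    - [0,0,1]
    - [0,0,1]
    - [0,0,1]
  twist:
    - [0,0,0]
    - [0,0,0]
    - [0,0,0]
    - [0,0,0]
    - [0,0,0]
  hand: [0,0,0,0,0]

```text
time: 5.6
ee_pos: [0.6027, 0.1238, 0.0175]
eef_rot: [0.364, 3.12, 0.0]
ft_force: [-2.5, -1.0, 5.5]
width: 0.004
grip_force: 3.3
```

Call:
carry_out:
  offset:
    - [0,0,0.3]
    - [0,0,0.3]
    - [0,0,0.3]
    - [0,0,0.3]
    - [0,0,0.3]
  twist:
    - [0,0,0]
    - [0,0,0]
    - [0,0,0]
    - [0,0,0]
    - [0,0,0]
  hand: [0,0,0,0,0]

```text
time: 6.02
ee_pos: [0.6027, 0.1238, 0.0174]
eef_rot: [0.363, 3.12, 0.0]
ft_force: [-2.5, -1.0, 8.8]
width: 0.004
grip_force: 4.3
```

```bash
python3 -c "
from h import *
s=robot.sense();print(s['ee_pos'],s['ft_force'])
print(rel([.569,.0957,.032]).round(1),rel([.535,.068,.032]).round(1))"
```

```text
[0.60267783 0.12383668 0.01744311] [-2.5248929  -0.99874226  8.82420604]
[ 26.3 -35.1 -14.6] [ 53.  -69.9 -14.6]
```

Call:
carry_out:
  offset:
    - [0,0,-15]
    - [13,-18,-15]
    - [26,-35,-15]
    - [40,-53,-15]
    - [53,-70,-15]
  twist:
    - [0,0,0]
    - [0,0,0]
    - [0,0,0]
    - [0,0,0]
    - [0,0,0]
  hand: [0,0,0,0,0]

```text
time: 6.43
ee_pos: [0.534, 0.0673, 0.0314]
eef_rot: [0.363, 3.12, -0.0]
ft_force: [0.6, -0.2, -0.7]
width: 0.007
grip_force: 0.0
```

Call:
carry_out:
  offset:
    - [0,0,4]
    - [0,0,8]
    - [0,0,11]
    - [0,0,13]
    - [0,0,14]
  twist:
    - [0,0,0]
    - [0,0,0]
    - [0,0,0]
    - [0,0,0]
    - [0,0,0]
  hand: [0,0,0,0,0]

```text
time: 6.85
ee_pos: [0.5356, 0.0688, 0.0174]
eef_rot: [0.362, 3.121, 0.001]
ft_force: [-3.2, -0.6, 15.1]
width: 0.004
grip_force: 7.3
```

Call:
carry_out:
  offset:
    - [0,0,0.5]
    - [0,0,1]
    - [0,0,1]
    - [0,0,1]
    - [0,0,1]
  twist:
    - [0,0,0]
    - [0,0,0]
    - [0,0,0]
    - [0,0,0]
    - [0,0,0]
  hand: [0,0,0,0,0]

```text
time: 7.27
ee_pos: [0.5356, 0.0688, 0.0174]
eef_rot: [0.362, 3.12, 0.001]
ft_force: [-3.2, -0.4, 12.8]
width: 0.006
grip_force: 6.4
```

```bash
python3 -c "
from h import *
s=robot.sense();print(s['ee_pos'],s['ft_force'])
print(rel([.535,.067,.017]).round(1))
print(rel([.5168,.0345,.032]).round(1),rel([.4985,.002,.032]).round(1))"
```

```text
[0.53561828 0.06876746 0.01739025] [-3.19835163 -0.36404603 12.8363133 ]
[ 0.2 -1.9  0.4]
[ 10.5 -37.7 -14.6] [ 20.9 -73.5 -14.7]
```

Call:
carry_out:
  offset:
    - [0,0,-15]
    - [5,-19,-15]
    - [10,-37,-15]
    - [16,-55,-15]
    - [21,-73,-15]
  twist:
    - [0,0,0]
    - [0,0,0]
    - [0,0,0]
    - [0,0,0]
    - [0,0,0]
  hand: [0,0,0,0,0]

```text
time: 7.68
ee_pos: [0.4978, 0.0017, 0.0312]
eef_rot: [0.361, 3.12, 0.0]
ft_force: [0.3, -1.1, 0.7]
width: 0.005
grip_force: 0.0
```

Call:
carry_out:
  offset:
    - [0,0,5]
    - [0,0,10]
    - [0,0,14]
    - [0,0,17]
    - [0,0,19]
  twist:
    - [0,0,0]
    - [0,0,0]
    - [0,0,0]
    - [0,0,0]
    - [0,0,0]
  hand: [0,0,0,0,0]

```text
time: 8.1
ee_pos: [0.4982, 0.003, 0.0117]
eef_rot: [-0.361, -3.121, -0.001]
ft_force: [-0.4, 0.9, 3.2]
width: 0.007
grip_force: 1.6
```

Call:
carry_out:
  offset:
    - [0,0,0.5]
    - [0,0,1]
    - [0,0,1]
    - [0,0,1]
    - [0,0,1]
  twist:
    - [0,0,0]
    - [0,0,0]
    - [0,0,0]
    - [0,0,0]
    - [0,0,0]
  hand: [0,0,0,0,0]

```text
time: 8.52
ee_pos: [0.4981, 0.0021, 0.0116]
eef_rot: [0.363, 3.12, 0.001]
ft_force: [0.4, 2.9, 3.1]
width: 0.002
grip_force: 1.6
```

Call:
carry_out:
  offset:
    - [0,0,0]
    - [0,0,0]
    - [0,0,0]
    - [0,0,0]
    - [0,0,0]
  twist:
    - [0,0,0]
    - [0,0,0]
    - [0,0,0]
    - [0,0,0]
    - [0,0,0]
  hand: [0,0,0,0,0]

```text
time: 8.93
ee_pos: [0.4981, 0.0017, 0.0114]
eef_rot: [0.363, 3.12, 0.0]
ft_force: [1.1, 1.7, 3.6]
width: 0.007
grip_force: 1.7
```

```bash
python3 -c "
from h import *
print(robot.sense()['ft_force'],robot.finish_job())"
```

```text
the job is handed in; nothing more can be done
[1.11410691 1.65514245 3.58332595] None
```

I handed the job in at about 9 s: I touched the square, then followed the line low over both brass weights, touching each. The fingertips now rest on the cross at about 3.6 N; the verdict wasn't returned, and I didn't look again to check that nothing shifted.

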